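# Rescue the toppled salt shaker from the turntable

## Robot

A 6-joint arm with a two-finger parallel gripper is mounted at the origin on a cart in front of the work surface, level with it; the furniture and walls round the work are solid. World frame = base frame: x ahead of the robot, y to its left, z up, the work surface at z = 0. Lengths are in m, angles in rad, forces in N, time in s.
With the tool pointing down it reaches from about 0.25 to 0.725 m from the base axis. Payload 4 kg.
Tool frame: the origin (TCP) lies on the centre line of the jaws, within the pads' length; the fingertips stand 22 mm ahead of it and the grasp point (between the pads) lies 3 mm ahead of it (bot.tip_reach is the distance from the TCP to the fingertips, in m); z points along the fingers, y is the line along which they close (so a half turn about z gives the same grasp; the last joint's range is limited). The gripper opens to 85 mm and grips with 20 to 120 N. Pads are 22 mm wide; open, the fingers measure 114 mm over their backs; the gripper's body (76 mm by 85 mm) begins 54 mm behind the grasp point. The pads swing forward as they close: fully open they stand 13 mm farther back than shut.
Start: joints at [-1.145, 0.241, 0.005, 1.335, 0, 1.571], TCP at [0.207, -0.455, 0.253] pointing down, gripper open.
Joint ranges: [-2.72, 2.72], [-1.05, 1.87], [-1.09, 1.28], [-1.99, 2.15], [-1.42, 1.44], [-3.14, 3.14]. Speed limits (rad/s): [2.79, 2.79, 3.14, 3.14, 3.14, 3.14].

## Interface

Orientations are given as a unit quaternion [x, y, z, w].
In Python, from workcell import bot gives the robot as it stands. The module is installed in compiled form; this text tells all that it offers.
- The arm moves only by the tool apply_moves, never from a script. Its argument "commands" is a list of rows, each a list of 4 numbers: the shift along the tool's x, y, z scaled (see below), then the turn about the tool's z scaled (see below). In form: [[tx, ty, tz, roll], ...]. A call has exactly 5 rows; each row shifts and turns the commanded pose from where the row before left it, along the tool's axes as they then stand; what a row does not reach is not made up. The controller multiplies each number of a shift by 20 mm and each number of a turn by 60 degrees. A row lasts 1/12 s, in which the tool goes at most 41.7 mm and 7.16 degrees, less where a joint would pass 70% of its speed; a pose out of reach is approached as far as the arm can. A call with a number of a shift or a turn outside -1 to 1 is refused whole. A call with a gripper value outside its range is refused whole. "claw" is the closure, from 0 (fully open) to 1 (shut), set as the call begins (left out, the last holds). The fingers move at their own pace and stop on an object; the grip force is fixed at half the most. Time passes only in rows, so rows that do not move let the fingers close, or fill a call up. It gives the time, the measured TCP pose, the force, the opening and the grip force at its end, in the units of the state.
- bot.get_obs(): the state, without advancing time (a new reading comes with each control period).
- bot.camera(name): name is "side" or "top"; returns a dict with "image" (480x640x3 uint8, blue, green, red), "camera_matrix" (3x3 intrinsics, pixels), "k1" (the pictures are not rectified: a ray, as slopes to the right and down, at radius r is drawn at 1 + k1 r^2 times it, then the intrinsics apply), "R" (3x3) and "t" (3): a world point X has camera coordinates R X + t. Camera axes: x right, y down, z forward; pixel columns grow to the right and rows downward; lengths in m; the calibration is good to about 2 mm. A picture is of the moment at which its call begins. There is no depth.
- bot.job_done(): hands the job in; it is judged then, once.
The state is a dict: "clock": time; "joint_pos": joint angles; "joint_vel": joint speeds; "tau": joint torques, N m; "eef_pos": TCP position; "tool_rot": TCP orientation; "ft_force": force on the tool from outside, world axes, zero at the start; "ft_torque": the same for the moment, N m; "grip_width": finger opening in m; "grasp_force": force on a finger pad.
Only numpy, scipy, OpenCV 4.12 (cv2) and the standard library are available. Lean on these libraries where they do the work, as an engineer would, in place of code of your own. Each camera call takes 0.05 s, during which the arm holds its last target. There are 200 camera calls.

## Task

The salt shaker has toppled over on the freely spinning turntable. Lift it off without sending the turntable whirling or tipping the jars that stand on it, turn the shaker upright (metal cap up) and set it gently down into the empty near well of the wooden stand, beside the pepper mill. Leave everything else standing where it belongs and the turntable at rest.

Things in the scene. Friction and masses are not known exactly. Their poses are not given: they have to be found in the camera images.
- salt_shaker: Glass salt shaker with grey metal cap, 0.1 kg, 90 mm high: glass 44 mm in diameter at the foot, narrowing to a cap of 34 mm. Origin at the centre of its flat foot; its z axis runs through the middle to the cap. At the start it lies on its side on the turntable, cap roughly towards the robot (within about 50 degrees) and dipping about 4 degrees.
- plinth: Low fixed round plinth, 204 mm diameter, that carries the turntable's tray; origin on the spin axis, at worktop height; z up, +x towards the half of the tray where the three jars stand at the start.
- turntable (a joint): Turn of the tray about its upright axis, rad, counter-clockwise from above; hardly any friction, no useful stop.
- tray_centre (a point): Centre of the floor of the turntable's tray, on the spin axis, 24 mm above the worktop. The tray is round, of light bamboo, 280 mm in diameter, with a lip 6 mm thick that stands 10 mm above the floor. Three jars stand on the half farther from the robot, the shaker lies on the nearer half.
- jar_red: Spice jar with green cap and red-brown label, 46 mm diameter, 106 mm high, standing on the turntable; origin at the centre of its foot, z up.
- jar_blue: Spice jar with green cap and dark blue label, 46 mm diameter, 106 mm high, standing on the turntable; origin at the centre of its foot, z up.
- jam_jar: Jam jar with white lid, 68 mm diameter, 84 mm high, standing on the turntable; origin at the centre of its foot, z up.
- stand: Fixed wooden condiment stand, block 184 mm (its x) by 90 mm (its y), top 29 mm above the worktop, with two round wells 14 mm deep: the empty one for the shaker, 54 mm wide, at x = -50 mm (the end nearer the robot), and one of 64 mm at x = +50 mm that holds the pepper mill. Origin at the centre of its underside, z up.
- salt_well (a point): Centre of the floor of the empty 54 mm well, 15 mm above the worktop, axes as the stand's.
- pepper_mill: Wooden pepper mill, 58 mm diameter, 170 mm high, standing in the far well of the stand; origin at the centre of its foot, z up.
Things that resemble listed ones, but are neither listed nor needed, are in the scene too. Leave any turquoise look-alike of the jar_blue alone.

How it is judged:
On the way, in this order (a step that is already met when the one before it is completed fails the run):
1. the shaker is lifted clear of the turntable: its foot at least 40 mm above the tray's floor, touching neither tray nor plinth (z of salt_shaker in the frame of tray_centre above 0.04 m and contact force between salt_shaker and plinth below 0.01 N), for 0.2 s.
2. the shaker is upright in the gripper above the near well of the stand, before it goes in (angle between salt_shaker's own z axis and vertical below 0.3 rad and horizontal distance between salt_shaker and salt_well below 0.02 m and z of salt_shaker in the frame of salt_well below 0.08 m and contact force between salt_shaker and the fingers above 0.5 N), for 0.1 s.
At the end, for the whole second after the job is handed in: Shaker upright (0.08 rad) and still on the floor of the near well (3 mm high, 8 mm off centre at most); the three jars upright on the turntable (foot centre within 125 mm of its axis), turntable at rest (0.15 rad/s); pepper mill upright in its well (moved under 15 mm) (horizontal distance between salt_shaker and salt_well below 0.008 m and z of salt_shaker in the frame of salt_well below 0.003 m and angle between each of salt_shaker, jar_red, jar_blue, jam_jar's own z axis and vertical below 0.08 rad and linear speed of salt_shaker below 0.02 m/s and velocity of joint turntable between -0.15 and 0.15 rad/s and horizontal distance between each of jar_red, jar_blue, jam_jar and tray_centre below 0.125 m and distance of pepper_mill from where it was at the start of the episode below 0.015 m and angle between pepper_mill's own z axis and vertical below 0.1 rad); the robot touches nothing.
It fails at once if a jar on the turntable is tipped by more than 0.35 rad (angle between any of jar_red, jar_blue, jam_jar's own z axis and vertical above 0.35 rad).
It fails at once if the pepper mill is tipped by more than 0.35 rad (angle between pepper_mill's own z axis and vertical above 0.35 rad).
It fails at once if the turntable whirls, faster than 2 rad/s (velocity of joint turntable above 2 rad/s or velocity of joint turntable below -2 rad/s).
It fails at once if the shaker is banged down on the stand, with more than 25 N (contact force between salt_shaker and stand above 25 N).
It also fails if it takes over 42 s, if anything falls off the work surface, if the arm or the gripper's body presses on something with over 40 N, if the wrist force passes 120 N, or if a joint passes its speed limit or range.

## Working session

There is one attempt and no reset: what is moved stays moved. The work goes in short steps, Python scripts to look and compute and a tool call to move; the robot and the scene stay as the last step left them, time stands still between calls to the robot, and variables do not carry over. Pictures are saved under pics/ and viewed, at most 10 in all, crops included, and the job is handed in when it is done.

Besides the shell and the picture viewer there is one more tool, called as name([rows], argument=value, ...), one row to a line, values as JSON. apply_moves: Moves the arm, as the interface text tells. Shifts and turns lie within -1 to 1; 1 stands for 20 mm of shift or 60 degrees of turn. Its arguments: {"type":"object","properties":{"commands":{"type":"array","items":{"type":"array","items":{"type":"number","minimum":-1,"maximum":1}}},"claw":{"type":"number"}},"required":["commands"]}

```bash
mkdir -p pics
cat > h.py <<'E'
import numpy as np, cv2
from workcell import bot
def grab(n,tag):
    c=bot.camera(n); cv2.imwrite(f'pics/{tag}.png',c['image'])
    np.savez(f'pics/{tag}.npz',**{k:c[k] for k in('image','camera_matrix','k1','R','t')}); return c
def load(tag): return np.load(f'pics/{tag}.npz')
def dist(c): return np.array([float(c['k1']),0,0,0,0])
def proj(c,X):
    X=np.atleast_2d(np.asarray(X,float))
    return cv2.projectPoints(X,cv2.Rodrigues(c['R'])[0],c['t'],c['camera_matrix'],dist(c))[0][:,0]
def ray(c,uv):
    p=cv2.undistortPointsIter(np.array([[uv]],float),c['camera_matrix'],dist(c),None,None,(3,100,1e-12))[0,0]
    d=c['R'].T@np.array([p[0],p[1],1]); return -c['R'].T@c['t'],d/np.linalg.norm(d)
def onz(c,uv,z):
    o,d=ray(c,uv); return o+d*(z-o[2])/d[2]
def tri(obs):
    A=np.zeros((3,3));b=np.zeros(3)
    for c,uv in obs:
        o,d=ray(c,uv);P=np.eye(3)-np.outer(d,d);A+=P;b+=P@o
    X=np.linalg.solve(A,b)
    return X,[np.linalg.norm((np.eye(3)-np.outer(d,d))@(X-o)) for o,d in (ray(c,u) for c,u in obs)]
E
python3 - <<'E'
from h import *
for n in('side','top'):
    c=grab(n,n+'0'); print(n,c['camera_matrix'].round(1).tolist(),c['k1'],(-c['R'].T@c['t']).round(3),c['R'][2].round(2))
o=bot.get_obs(); print({k:np.round(v,3).tolist() for k,v in o.items()},bot.tip_reach)
E
```

```text
side [[613.1, 0.0, 321.1], [0.0, 613.1, 231.5], [0.0, 0.0, 1.0]] -0.0688144576493081 [0.162 1.038 0.955] [ 0.27 -0.77 -0.58]
top [[518.8, 0.0, 319.9], [0.0, 518.8, 239.5], [0.0, 0.0, 1.0]] -0.025513548112016574 [ 0.513 -0.154  1.39 ] [ 0.06  0.01 -1.  ]
{'clock': 0.1, 'joint_pos': [-1.145, 0.241, 0.004, 1.335, 0.0, 1.571], 'joint_vel': [0.0, -0.0, 0.003, -0.0, -0.002, 0.001], 'tau': [0.0, -37.314, 25.301, 0.011, 0.0, -0.0], 'eef_pos': [0.206, -0.455, 0.252], 'tool_rot': [0.977, 0.211, -0.0, -0.001], 'ft_force': [-0.849, 0.383, 0.224], 'ft_torque': [0.023, -0.021, -0.034], 'grasp_force': 0.0, 'grip_width': 0.085} 0.022
```

View pics/side0.png

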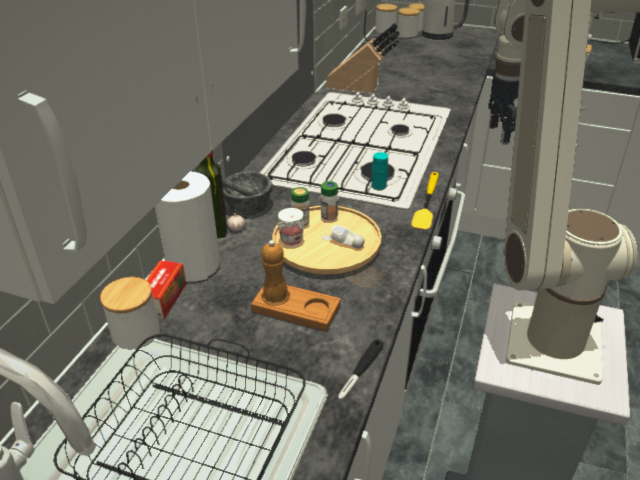

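View pics/top0.png

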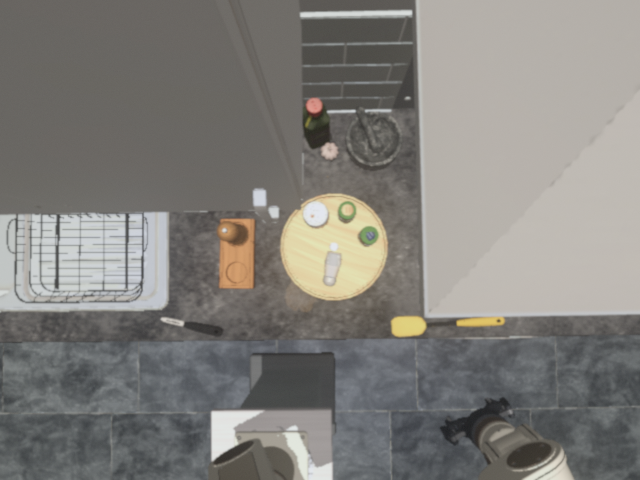

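Run:
```python
from h import *
a=load('top0')['image'][190:310,210:400]; b=load('side0')['image'][175:330,245:395]
a=cv2.resize(a,(400*190//120*1,400),interpolation=cv2.INTER_CUBIC)
cv2.imwrite('pics/c1.png',cv2.resize(load('top0')['image'][190:310,240:400],None,fx=5,fy=5,interpolation=3))
cv2.imwrite('pics/c2.png',cv2.resize(load('side0')['image'][175:330,240:400],None,fx=3.8,fy=3.8,interpolation=3))
```

```text
(no output)
```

View pics/c1.png

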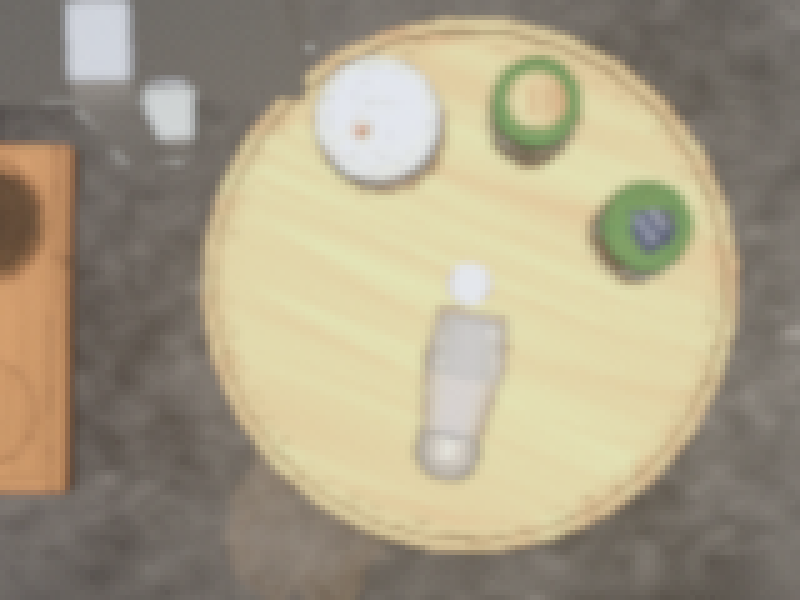

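View pics/c2.png

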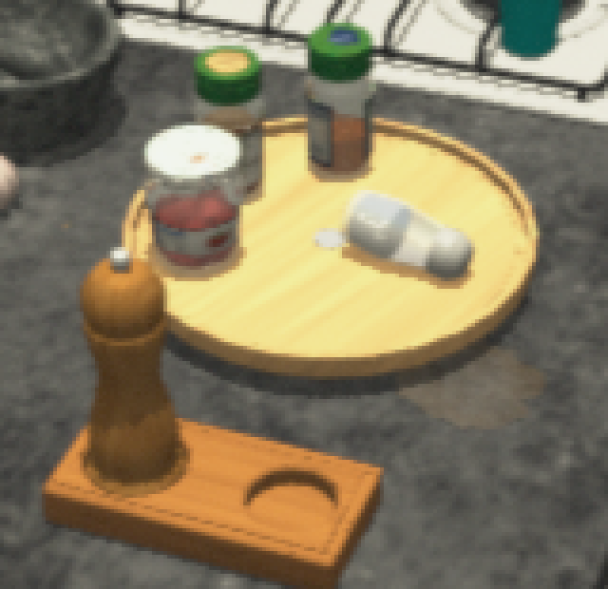

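```bash
cat > m.py <<'E'
from h import *
T=load('top0');S=load('side0')
t=lambda u,v:((u+.5)/5-.5+240,(v+.5)/5-.5+190)
s=lambda u,v:((u+.5)/3.8-.5+240,(v+.5)/3.8-.5+175)
E
python3 - <<'E'
from m import *
cap=onz(T,t(447,478),.041); foot=onz(T,t(474,314),.046)
print('cap,foot',cap.round(4),foot.round(4),'len',np.linalg.norm((foot-cap)[:2]),'yaw',np.degrees(np.arctan2(*(foot-cap)[[1,0]])))
# tray outer rim (lip top z=.034) extremes in crop
L,R,U,D=[onz(T,t(*p),.034) for p in((203,285),(738,285),(470,17),(470,552))]
c=np.array([(U[0]+D[0])/2,(L[1]+R[1])/2]);print('tray',c,L[1]-R[1],U[0]-D[0])
print('tri cap,foot',tri([(T,t(447,455)),(S,s(447,252))]),tri([(T,t(474,314)),(S,s(365,226))]))
print('tray tri: left', tri([(T,t(470,552)),(S,s(538,225))]))
# stand
print('well side rim', onz(S,s(291,499),.029), 'well top rim', onz(T,(236.5,272),.029))
P=lambda X:proj(T,X).round(1).tolist()+proj(S,X).round(1).tolist()
print('jars',[onz(T,t(*p),h).round(3) for p,h in(((378,120),.108),((537,100),.13),((645,228),.13))])
E
```

```text
cap,foot [ 0.4796 -0.1594  0.041 ] [ 0.5643 -0.1746  0.046 ] len 0.08600768546877162 yaw -10.157845257830813
tray [ 0.5811119 -0.17297  ] 0.2799694902639431 0.2803727879691343
tri cap,foot (array([ 0.4922805 , -0.15933703,  0.0425413 ]), [np.float64(0.0007836550323330198), np.float64(0.0007836550323330052)]) (array([ 0.56032409, -0.17598073,  0.03680456]), [np.float64(0.004488007963070951), np.float64(0.004488007963071057)])
tray tri: left (array([ 0.43930392, -0.17134371,  0.06867282]), [np.float64(0.00356953736290423), np.float64(0.003569537362904243)])
well side rim [0.51433809 0.08678354 0.029     ] well top rim [0.51688853 0.08297626 0.029     ]
jars [array([ 0.659, -0.127,  0.108]), array([ 0.665, -0.206,  0.13 ]), array([ 0.602, -0.257,  0.13 ])]
```

Run:
```python
from h import *
cv2.imwrite('pics/c3.png',np.hstack([cv2.resize(load('top0')['image'][210:300,210:265],None,fx=6,fy=6,interpolation=3),cv2.resize(load('side0')['image'][280:330,290:345],None,fx=8,fy=8,interpolation=3)[:400].__class__(
 (540,440,3),dtype=np.uint8)*0+cv2.copyMakeBorder(cv2.resize(load('side0')['image'][280:330,290:345],None,fx=8,fy=8,interpolation=3),0,140,0,0,0)]))
```

```text
(no output)
```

View pics/c3.png

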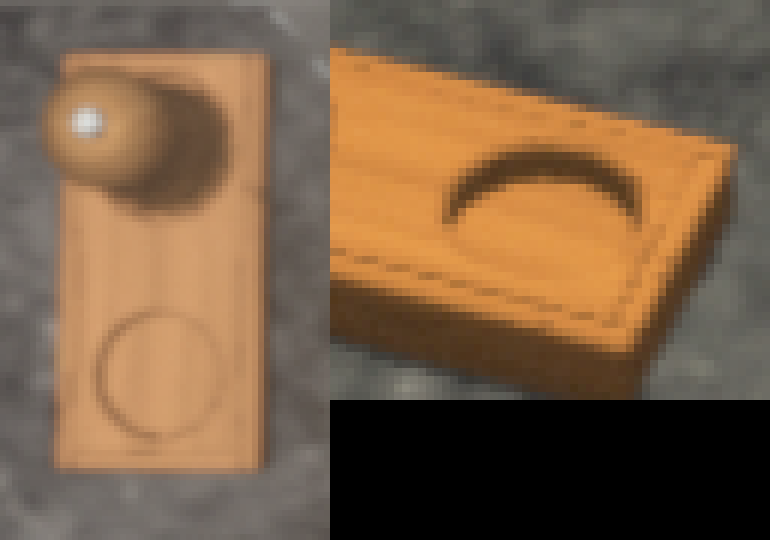

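Run:
```python
from m import *
q=lambda u,v:((u-330+.5)/8-.5+290,(v+.5)/8-.5+280)
w=lambda u,v:((u+.5)/6-.5+210,(v+.5)/6-.5+210)
A=q(737,147);B=q(632,352)
print('side corners',onz(S,A,.029),onz(S,B,.029))
print('top corners',[onz(T,w(*p),.029).round(4) for p in((57,470),(263,470),(266,53),(62,53))])
print('tri A',tri([(S,A),(T,w(263,470))]),'B',tri([(S,B),(T,w(57,470))]))
th=np.linspace(0,6.28,200)
for X in((.5169,.083),(.5155,.0845)):
    C=np.c_[X[0]+.027*np.cos(th),X[1]+.027*np.sin(th),0*th+.029]
    e=(proj(S,C)-[290,280]+.5)*8-.5+[330,0]; f=(proj(T,C)-[210,210]+.5)*6-.5
    print(X,e.min(0),e.max(0),f.min(0),f.max(0))
# shaker model in side crop
for cap,foot in(((.4796,-.1594,.041),(.5643,-.1746,.046)),):
    cap=np.array(cap);foot=np.array(foot);a=(cap-foot)/np.linalg.norm(cap-foot);print(np.linalg.norm(cap-foot))
    n=np.cross(a,[0,0,1]);n/=np.linalg.norm(n);m=np.cross(n,a)
    for c,r in((foot,.022),(foot+.09*a,.017)):
        C=c+r*(np.cos(th)[:,None]*n+np.sin(th)[:,None]*m); e=(proj(S,C)-[240,175]+.5)*3.8-.5; print(e.min(0),e.max(0))
```

```text
side corners [0.47156713 0.04381852 0.029     ] [0.47281744 0.13165471 0.029     ]
top corners [array([0.4758, 0.129 , 0.029 ]), array([0.4747, 0.0386, 0.029 ]), array([0.6576, 0.0364, 0.029 ]), array([0.6589, 0.1266, 0.029 ])]
tri A (array([0.47383842, 0.03908164, 0.02439374]), [np.float64(0.0007599486009303884), np.float64(0.0007599486009303683)]) B (array([0.47471994, 0.12924812, 0.02627094]), [np.float64(0.0010198509287055854), np.float64(0.0010198509287057632)])
(0.5169, 0.083) [442.37927676 135.93695584] [635.88714029 266.83917777] [100.02233067 312.76683531] [222.93224261 436.32772205]
(0.5155, 0.0845) [445.17445317 140.34415628] [638.89744979 271.5339022 ] [ 96.61815957 316.00710543] [219.52893364 439.58016824]
0.08619820183739334
[336.23750527 183.66625772] [367.85961858 245.41012101]
[459.99087785 235.13815005] [483.33303919 283.75063916]
```

apply_moves([
  [0, 0, 0, 0.115],
  [0, 0, 0, 0.115],
  [0, 0, 0, 0.115],
  [0, 0, 0, 0.115],
  [0, 0, 0, 0.115],
], claw=0)

```text
clock: 0.52
eef_pos: [0.2064, -0.455, 0.2528]
tool_rot: [0.996, -0.091, -0.0, -0.001]
ft_force: [-0.3, 0.5, -0.2]
grip_width: 0.0854
grasp_force: 0.0
```

apply_moves([
  [0.58, -0.85, 0.2, 0],
  [0.58, -0.85, 0.2, 0],
  [0.58, -0.85, 0.2, 0],
  [0.58, -0.85, 0.2, 0],
  [0.58, -0.85, 0.2, 0],
])

```text
clock: 0.93
eef_pos: [0.2788, -0.3809, 0.2326]
tool_rot: [0.996, -0.088, -0.0, -0.0]
ft_force: [1.0, -0.2, -0.8]
grip_width: 0.0852
grasp_force: 0.0
```

apply_moves([
  [0.58, -0.85, 0.2, 0],
  [0.58, -0.85, 0.2, 0],
  [0.58, -0.85, 0.2, 0],
  [0.58, -0.85, 0.2, 0],
  [0.58, -0.85, 0.2, 0],
])

```text
clock: 1.35
eef_pos: [0.3509, -0.3073, 0.2127]
tool_rot: [0.996, -0.088, -0.0, -0.0]
ft_force: [0.6, -0.1, 0.4]
grip_width: 0.0854
grasp_force: 0.0
```

apply_moves([
  [0.58, -0.85, 0.2, 0],
  [0.58, -0.85, 0.2, 0],
  [0.58, -0.85, 0.2, 0],
  [0.58, -0.85, 0.2, 0],
  [0.58, -0.85, 0.2, 0],
])

```text
clock: 1.77
eef_pos: [0.4229, -0.2338, 0.1927]
tool_rot: [0.996, -0.088, -0.0, -0.0]
ft_force: [0.8, 0.6, -1.2]
grip_width: 0.0851
grasp_force: 0.0
```

apply_moves([
  [0.58, -0.85, 0.2, 0],
  [0.58, -0.85, 0.2, 0],
  [0.58, -0.85, 0.2, 0],
  [0.58, -0.85, 0.2, 0],
  [0.58, -0.85, 0.2, 0],
])

```text
clock: 2.18
eef_pos: [0.4948, -0.1604, 0.1726]
tool_rot: [0.996, -0.088, -0.001, -0.0]
ft_force: [-0.0, -1.0, 0.6]
grip_width: 0.0855
grasp_force: 0.0
```

apply_moves([
  [0, 0.1, 0.7, 0],
  [0, 0, 0.7, 0],
  [0, 0, 0.7, 0],
  [0, 0, 0.7, 0],
  [0, 0, 0.7, 0],
])

```text
clock: 2.6
eef_pos: [0.4939, -0.163, 0.1022]
tool_rot: [0.996, -0.088, -0.001, -0.0]
ft_force: [-0.7, 0.4, -0.2]
grip_width: 0.0854
grasp_force: 0.0
```

apply_moves([
  [0, 0, 0.6, 0],
  [0, 0, 0.6, 0],
  [0, 0, 0.6, 0],
  [0, 0, 0.45, 0],
  [0, 0, 0.2, 0],
])

```text
clock: 3.02
eef_pos: [0.493, -0.1629, 0.0526]
tool_rot: [0.996, -0.088, -0.001, -0.0]
ft_force: [0.5, 0.6, -0.3]
grip_width: 0.0852
grasp_force: 0.0
```

apply_moves([
  [0, 0, 0, 0],
  [0, 0, 0, 0],
  [0, 0, 0, 0],
  [0, 0, 0, 0],
  [0, 0, 0, 0],
], claw=0.45)

```text
clock: 3.43
eef_pos: [0.4947, -0.1635, 0.055]
tool_rot: [0.996, -0.088, 0.001, 0.0]
ft_force: [-0.2, -0.4, -0.6]
grip_width: 0.0468
grasp_force: 0.0
```

apply_moves([
  [0, 0, 0, 0],
  [0, 0, 0, 0],
  [0, 0, 0, 0],
  [0, 0, 0, 0],
  [0, 0, 0, 0],
], claw=0.56)

```text
clock: 3.85
eef_pos: [0.4942, -0.1633, 0.0544]
tool_rot: [0.996, -0.088, 0.0, 0.0]
ft_force: [-0.1, -0.3, 0.3]
grip_width: 0.0378
grasp_force: 0.0
```

apply_moves([
  [0, 0, 0, 0],
  [0, 0, 0, 0],
  [0, 0, 0, 0],
  [0, 0, 0, 0],
  [0, 0, 0, 0],
], claw=0.6)

```text
clock: 4.27
eef_pos: [0.4942, -0.1633, 0.0543]
tool_rot: [0.996, -0.088, -0.0, 0.0]
ft_force: [-0.3, -0.1, -0.7]
grip_width: 0.0342
grasp_force: 0.1
```

Run:
```python
from h import *
t=grab('top','top1')['image'];s=grab('side','side1')['image']
cv2.imwrite('pics/c4.png',np.hstack([cv2.resize(t[215:315,290:370],None,fx=5,fy=5,interpolation=3),cv2.resize(s[190:290,310:390],None,fx=5,fy=5,interpolation=3)]))
print(bot.get_obs()['grasp_force'])
```

```text
0.12792004289622128
```

View pics/c4.png

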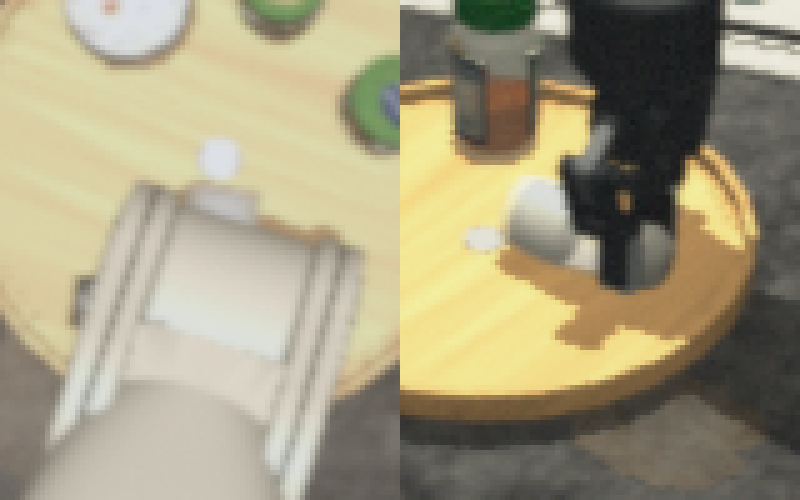

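apply_moves([
  [0, 0, 0, 0],
  [0, 0, 0, 0],
  [0, 0, 0, 0],
  [0, 0, 0, 0],
  [0, 0, 0, 0],
], claw=0.61)

```text
clock: 4.78
eef_pos: [0.4942, -0.1633, 0.0543]
tool_rot: [0.996, -0.088, -0.0, -0.0]
ft_force: [-0.6, -0.6, -0.0]
grip_width: 0.0337
grasp_force: 4.0
```

apply_moves([
  [0, 0, 0, 0],
  [0, 0, 0, 0],
  [0, 0, 0, 0],
  [0, 0, 0, 0],
  [0, 0, 0, 0],
], claw=0.62)

```text
clock: 5.2
eef_pos: [0.4942, -0.1633, 0.0543]
tool_rot: [0.996, -0.088, -0.0, -0.0]
ft_force: [-1.4, -0.8, 1.6]
grip_width: 0.0329
grasp_force: 15.4
```

apply_moves([
  [0, 0, 0, 0],
  [0, 0, 0, 0],
  [0, 0, 0, 0],
  [0, 0, -0.2, 0],
  [0, 0, -0.3, 0],
], claw=0.61)

```text
clock: 5.62
eef_pos: [0.4936, -0.1631, 0.0639]
tool_rot: [0.996, -0.088, -0.001, -0.0]
ft_force: [-0.8, -0.3, -0.5]
grip_width: 0.0334
grasp_force: 3.2
```

apply_moves([
  [0.05, 0, -0.3, 0],
  [0.05, 0, -0.3, 0],
  [0.05, 0, -0.3, 0],
  [0.1, 0, -0.3, 0],
  [0.1, 0, -0.3, 0],
])

```text
clock: 6.03
eef_pos: [0.5014, -0.1646, 0.0952]
tool_rot: [0.996, -0.088, 0.0, 0.0]
ft_force: [-0.1, 0.4, -0.8]
grip_width: 0.0338
grasp_force: 3.1
```

Run:
```python
from h import *
s=grab('side','side2')['image']; t=grab('top','top2')['image']
cv2.imwrite('pics/c5.png',np.hstack([cv2.resize(t[215:315,290:370],None,fx=5,fy=5,interpolation=3),cv2.resize(s[190:290,310:390],None,fx=5,fy=5,interpolation=3)]))
print(bot.get_obs()['grasp_force'],bot.get_obs()['ft_force'])
```

```text
3.074175084766466 [ 0.05304424 -0.47690367  0.33618428]
```

View pics/c5.png

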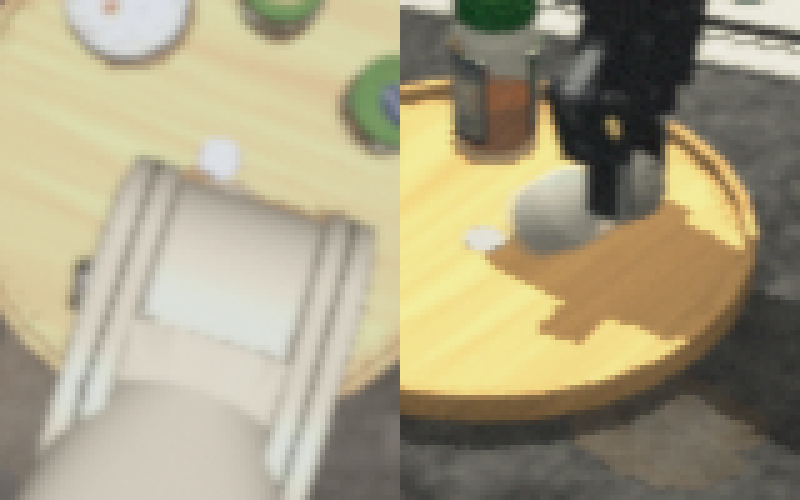

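apply_moves([
  [0.2, 0, -0.3, 0],
  [0.2, 0, -0.3, 0],
  [0.2, 0, -0.3, 0],
  [0.2, 0, -0.3, 0],
  [0.2, 0, -0.3, 0],
])

```text
clock: 6.55
eef_pos: [0.5212, -0.1681, 0.1249]
tool_rot: [0.996, -0.088, -0.0, -0.0]
ft_force: [0.1, -0.5, -0.2]
grip_width: 0.0332
grasp_force: 2.7
```

apply_moves([
  [0.2, 0, -0.3, 0],
  [0, 0, -0.4, 0],
  [0, 0, -0.5, 0],
  [0, 0, -0.5, 0],
  [0, 0, -0.4, 0],
])

```text
clock: 6.97
eef_pos: [0.5249, -0.1688, 0.1678]
tool_rot: [0.996, -0.088, 0.0, 0.0]
ft_force: [0.8, 0.6, -0.1]
grip_width: 0.0333
grasp_force: 2.7
```

apply_moves([
  [0, 0, -0.4, 0],
  [0, 0, -0.4, 0],
  [0, 0, -0.2, 0],
  [0, 0, 0, 0],
  [0, 0, 0, 0],
])

```text
clock: 7.38
eef_pos: [0.5248, -0.1687, 0.1865]
tool_rot: [0.996, -0.088, 0.0, 0.0]
ft_force: [-0.4, 0.1, -0.8]
grip_width: 0.0336
grasp_force: 2.7
```

Run:
```python
from h import *
s=grab('side','side3')['image']; t=grab('top','top3')['image']
cv2.imwrite('pics/c6.png',np.hstack([cv2.resize(t[185:305,260:380],None,fx=3.3,fy=3.3,interpolation=3),cv2.resize(s[150:270,300:380],None,fx=5,fy=5,interpolation=3)[:396]]))
print(bot.get_obs()['grasp_force'],bot.get_obs()['ft_force'])
```

```text
2.6561605792085174 [-0.31766248 -0.28215465 -1.48066814]
```

View pics/c6.png

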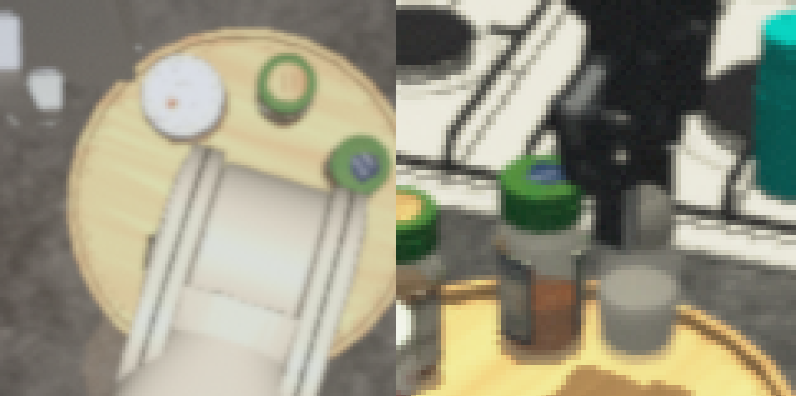

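Run:
```python
from h import *
from scipy.optimize import least_squares
S=load('side3')
L,R,B=[300+(600-396+.5)/5-.5,300+(678-396+.5)/5-.5,150+355.5/5-.5]
th=np.linspace(0,6.28,300)
def ext(x,y,z):
    e=proj(S,np.c_[x+.022*np.cos(th),y+.022*np.sin(th),0*th+z]); return e[:,0].min(),e[:,0].max(),e[:,1].max()
y=-.1687
r=least_squares(lambda p:np.array(ext(p[0],y,p[1]))-[L,R,B],[.525,.1],x_scale=.01,diff_step=1e-3)
print(r.x,r.fun)
```

```text
[0.52118795 0.10702808] [-1.10579785  1.09183214  0.02177866]
```

apply_moves([
  [0, 0, 0, 0],
  [0, 0, 0, 0],
  [0, 0, -0.1, -0.057],
  [0, 0, -0.1, -0.057],
  [0, 0, -0.1, -0.057],
], claw=0.62)

```text
clock: 7.9
eef_pos: [0.5245, -0.1687, 0.1919]
tool_rot: [1.0, 0.003, -0.0, -0.0]
ft_force: [-0.2, -0.9, -1.6]
grip_width: 0.0329
grasp_force: 13.1
```

apply_moves([
  [0, -0.2, 0, 0],
  [0, -0.4, 0, 0],
  [0, -0.6, 0, 0],
  [0, -0.7, 0, 0],
  [0, -0.7, 0, 0],
])

```text
clock: 8.32
eef_pos: [0.5243, -0.115, 0.1921]
tool_rot: [1.0, 0.001, -0.0, -0.0]
ft_force: [0.2, 0.5, -1.2]
grip_width: 0.0327
grasp_force: 13.1
```

apply_moves([
  [0, -0.7, 0, 0],
  [0, -0.7, 0, 0],
  [0, -0.7, 0, 0],
  [0, -0.7, 0, 0],
  [0, -0.7, 0, 0],
])

```text
clock: 8.73
eef_pos: [0.5239, -0.0445, 0.1922]
tool_rot: [1.0, 0.002, -0.0, -0.0]
ft_force: [0.3, 0.5, -0.5]
grip_width: 0.0325
grasp_force: 13.1
```

apply_moves([
  [0, -0.7, 0, 0],
  [0, -0.7, 0, 0],
  [0, -0.7, 0, 0],
  [0, -0.7, 0, 0],
  [0, -0.7, 0, 0],
])

```text
clock: 9.15
eef_pos: [0.5239, 0.0142, 0.1923]
tool_rot: [1.0, 0.011, -0.0, -0.005]
ft_force: [-0.9, 0.7, -2.2]
grip_width: 0.0328
grasp_force: 13.1
```

apply_moves([
  [-0.05, -0.7, 0, 0],
  [-0.05, -0.7, 0, 0],
  [-0.05, -0.6, 0, 0],
  [-0.05, -0.4, 0, 0],
  [-0.05, -0.2, 0, 0],
])

```text
clock: 9.57
eef_pos: [0.5185, 0.0377, 0.1933]
tool_rot: [0.999, 0.029, -0.0, -0.015]
ft_force: [0.2, -0.1, -2.5]
grip_width: 0.0324
grasp_force: 13.1
```

apply_moves([
  [0, 0, 0.3, 0],
  [0, 0, 0.4, 0],
  [0, 0, 0.4, 0],
  [0, 0, 0.4, 0],
  [0, 0, 0.2, 0],
])

```text
clock: 9.98
eef_pos: [0.5176, 0.0379, 0.1572]
tool_rot: [0.999, 0.029, -0.002, -0.015]
ft_force: [-0.9, -2.1, -0.8]
grip_width: 0.0327
grasp_force: 13.1
```

Run:
```python
from h import *
o=bot.get_obs(); print({k:np.round(v,3).tolist() for k,v in o.items()})
```

```text
{'clock': 9.983, 'joint_pos': [0.057, 0.342, -0.115, 1.117, 0.03, 3.141], 'joint_vel': [0.002, 0.035, -0.06, -0.098, 0.0, 0.0], 'tau': [0.009, -41.439, 24.408, -0.043, 0.109, 0.0], 'eef_pos': [0.518, 0.038, 0.157], 'tool_rot': [0.999, 0.029, -0.002, -0.015], 'ft_force': [-0.866, -2.095, -0.845], 'ft_torque': [-0.001, 0.058, 0.004], 'grasp_force': 13.145, 'grip_width': 0.033}
```

apply_moves([
  [0, 0, 0, -0.06],
  [0, 0, 0, -0.06],
  [0, 0, 0, -0.06],
  [0, 0, 0, -0.06],
  [0, 0, 0, -0.06],
])

```text
clock: 10.4
eef_pos: [0.5184, 0.0381, 0.1586]
tool_rot: [0.982, 0.186, 0.001, -0.015]
ft_force: [0.2, 0.4, -0.5]
grip_width: 0.0328
grasp_force: 13.1
```

```bash
cat > g.py <<'E'
from h import *
from scipy.spatial.transform import Rotation as Ro
import sys
o=bot.get_obs(); R=Ro.from_quat(o['tool_rot']).as_matrix(); p=np.array(o['eef_pos'])
tgt=np.array([float(v) for v in sys.argv[1:4]])
print('p',p.round(4),'j',np.round(o['joint_pos'],3),'\nzaxis',R[:,2].round(3),'yaw',np.arctan2(R[1,0],R[0,0]).round(3),'F',np.round(o['ft_force'],1),'units tool',(R.T@(tgt-p)/.02).round(2))
E
python3 g.py 0.5195 0.084 0.157
```

```text
p [0.5184 0.0381 0.1586] j [ 0.057  0.341 -0.113  1.118  0.03   2.824] 
zaxis [-0.003  0.03  -1.   ] yaw 0.374 F [ 0.2  0.4 -0.5] units tool [ 0.89 -2.11  0.15]
```

apply_moves([
  [0.1, -0.25, 0, 0],
  [0.2, -0.5, 0, 0],
  [0.25, -0.55, 0, 0],
  [0.2, -0.45, 0, 0],
  [0.12, -0.25, 0, 0],
])

```text
clock: 10.82
eef_pos: [0.5203, 0.0838, 0.1606]
tool_rot: [0.983, 0.185, 0.002, -0.015]
ft_force: [1.2, -0.7, -1.4]
grip_width: 0.0327
grasp_force: 13.2
```

apply_moves([
  [0, 0, 0.3, 0],
  [0, 0, 0.4, 0],
  [0, 0, 0.4, 0],
  [0, 0, 0.2, 0],
  [0, 0, 0, 0],
])

```text
clock: 11.23
eef_pos: [0.5189, 0.082, 0.1326]
tool_rot: [0.983, 0.184, -0.0, -0.015]
ft_force: [0.6, 0.8, -1.2]
grip_width: 0.0327
grasp_force: 13.2
```

```bash
python3 g.py 0.519 0.082 0.095
python3 - <<'E'
from h import *
s=grab('side','side4')['image']; t=grab('top','top4')['image']
cv2.imwrite('pics/c7.png',np.hstack([cv2.resize(t[215:315,200:280],None,fx=5,fy=5,interpolation=3),cv2.resize(s[240:340,270:350],None,fx=5,fy=5,interpolation=3)]))
E
```

```text
p [0.5189 0.082  0.1326] j [ 0.141  0.374 -0.136  1.061  0.03   2.911] 
zaxis [-0.005  0.029 -1.   ] yaw 0.371 F [ 0.6  0.8 -1.2] units tool [-0.01  0.06  1.88]
```

View pics/c7.png

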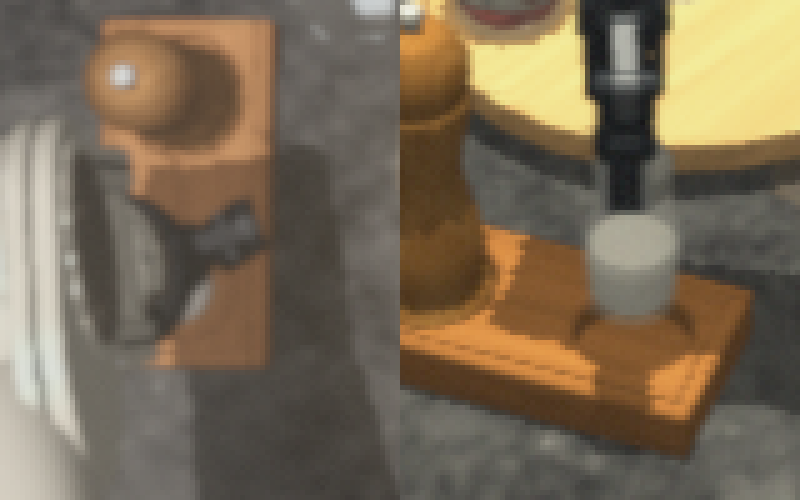

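Run:
```python
from h import *
from scipy.optimize import least_squares
S=load('side4'); th=np.linspace(0,2*np.pi,400)
def fit(obs,r,z,f,x0):
    def e(p):
        q=proj(S,np.c_[p[0]+r*np.cos(th),p[1]+r*np.sin(th),0*th+z]); return np.array([q[:,0].min(),q[:,0].max(),f(q[:,1])])
    r_=least_squares(lambda p:e(p)-obs,x0,diff_step=1e-3); return r_.x.round(4),r_.fun.round(2)
q=lambda u,v:((u-330+.5)/8-.5+290,(v+.5)/8-.5+280)
k=lambda u,v:((u-400+.5)/5-.5+270,(v+.5)/5-.5+240)
print('well',fit([q(444,0)[0],q(642,0)[0],q(0,143)[1]],.027,.029,np.min,[.516,.084]))
print('well4',fit([k(574,0)[0],k(695,0)[0],q(0,143)[1]],.027,.029,np.min,[.516,.084]))
for z in(.0515,.0535,.0555):
    print('foot',z,fit([k(590,0)[0],k(679,0)[0],k(0,324)[1]],.022,z,np.max,[.516,.084]))
```

```text
well (array([0.5148, 0.0855]), array([ 0.26, -0.26,  0.01]))
well4 (array([0.5142, 0.0852]), array([-0.02,  0.02, -0.  ]))
foot 0.0515 (array([0.5143, 0.0842]), array([-1.06,  1.06, -0.04]))
foot 0.0535 (array([0.5136, 0.0862]), array([-1.09,  1.08, -0.04]))
foot 0.0555 (array([0.5128, 0.0883]), array([-1.11,  1.11, -0.04]))
```

apply_moves([
  [0, 0, 0.3, 0],
  [0, 0, 0.3, 0],
  [0, 0, 0.3, 0],
  [0, 0, 0.2, 0],
  [0, 0.05, 0.1, 0],
])

```text
clock: 11.75
eef_pos: [0.5199, 0.0823, 0.1095]
tool_rot: [0.983, 0.185, 0.001, -0.015]
ft_force: [-1.1, 0.5, -2.0]
grip_width: 0.0326
grasp_force: 13.2
```

apply_moves([
  [0, 0, 0.1, 0],
  [0, 0, 0.1, 0],
  [0, 0, 0.1, 0],
  [0, 0, 0.05, 0],
  [0, 0, 0, 0],
])

```text
clock: 12.17
eef_pos: [0.5211, 0.0827, 0.1039]
tool_rot: [0.983, 0.185, 0.003, -0.015]
ft_force: [-0.1, 0.0, 0.9]
grip_width: 0.0325
grasp_force: 13.3
```

apply_moves([
  [-0.05, -0.02, 0.05, 0],
  [-0.04, -0.02, 0.1, 0],
  [0, 0, 0.1, 0],
  [0, 0, 0, 0],
  [0, 0, 0, 0],
])

```text
clock: 12.58
eef_pos: [0.5227, 0.0842, 0.1026]
tool_rot: [0.983, 0.185, 0.007, -0.016]
ft_force: [0.3, 2.1, 13.9]
grip_width: 0.0329
grasp_force: 14.5
```

```bash
python3 g.py 0.519 0.082 0.095
```

```text
p [0.5227 0.0842 0.1026] j [ 0.143  0.403 -0.181  0.974  0.032  2.912] 
zaxis [ 0.008  0.033 -0.999] yaw 0.372 F [ 0.3  2.1 13.9] units tool [-0.22  0.05  0.37]
```

apply_moves([
  [-0.04, 0, -0.03, 0],
  [0, 0, 0, 0],
  [0, 0, 0, 0],
  [0, 0, 0, 0],
  [0, 0, 0, 0],
], claw=0.61)

```text
clock: 13.0
eef_pos: [0.518, 0.0825, 0.0993]
tool_rot: [0.983, 0.185, 0.002, -0.015]
ft_force: [1.0, 0.8, 4.2]
grip_width: 0.0333
grasp_force: 3.1
```

```bash
python3 g.py 0.519 0.082 0.095
python3 - <<'E'
from h import *
s=grab('side','side5')['image']
a=cv2.resize(load('side4')['image'][260:335,290:345],None,fx=7,fy=7,interpolation=3);b=cv2.resize(s[260:335,290:345],None,fx=7,fy=7,interpolation=3)
cv2.imwrite('pics/c8.png',np.hstack([a,b]))
E
```

```text
p [0.518  0.0825 0.0993] j [ 0.142  0.405 -0.188  0.975  0.03   2.912] 
zaxis [-0.001  0.03  -1.   ] yaw 0.372 F [1.  0.8 4.2] units tool [0.04 0.05 0.21]
```

View pics/c8.png

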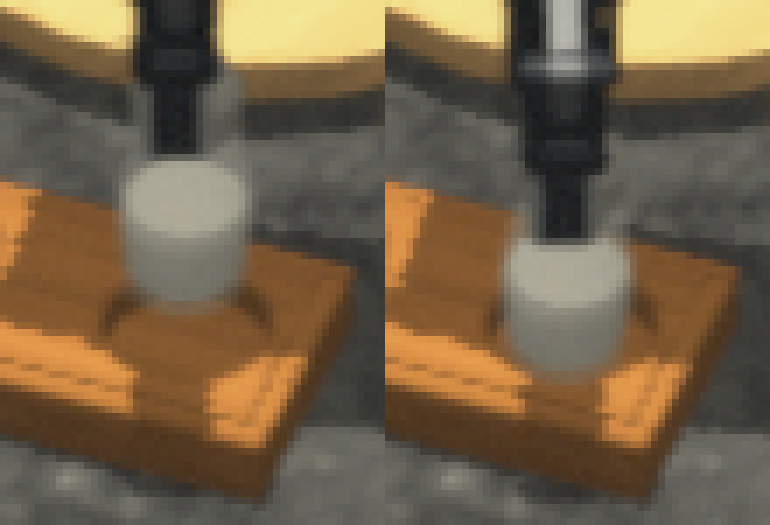

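apply_moves([
  [0, 0, 0, 0],
  [0, 0, 0, 0],
  [0, 0, 0, 0],
  [0, 0, 0, 0],
  [0, 0, 0, 0],
], claw=0.55)

```text
clock: 13.47
eef_pos: [0.5174, 0.0824, 0.0986]
tool_rot: [0.983, 0.185, 0.001, -0.015]
ft_force: [-0.7, -0.1, 0.7]
grip_width: 0.0385
grasp_force: 0.0
```

apply_moves([
  [0, 0, 0, 0],
  [0, 0, 0, 0],
  [0, 0, 0, 0],
  [0, 0, 0, 0],
  [0, 0, 0, 0],
], claw=0.3)

```text
clock: 13.88
eef_pos: [0.5178, 0.0825, 0.0992]
tool_rot: [0.983, 0.185, 0.002, -0.015]
ft_force: [0.4, 0.7, -0.3]
grip_width: 0.06
grasp_force: 0.0
```

apply_moves([
  [0, 0, -0.2, 0],
  [0, 0, -0.4, 0],
  [0, 0, -0.6, 0],
  [0, 0, -0.7, 0],
  [0, 0, -0.7, 0],
])

```text
clock: 14.3
eef_pos: [0.5179, 0.0809, 0.1523]
tool_rot: [0.983, 0.185, 0.002, -0.015]
ft_force: [-0.0, 0.1, 0.6]
grip_width: 0.0599
grasp_force: 0.0
```

apply_moves([
  [0, 0, -0.9, 0],
  [0, 0, -0.9, 0],
  [0, 0, -0.9, 0],
  [0, 0, -0.9, 0],
  [0, 0, -0.6, 0],
])

```text
clock: 14.72
eef_pos: [0.5188, 0.0784, 0.238]
tool_rot: [0.983, 0.185, 0.004, -0.015]
ft_force: [0.5, -0.5, 0.2]
grip_width: 0.0599
grasp_force: 0.0
```

apply_moves([
  [-0.8, 0, -0.3, 0],
  [-0.8, 0, -0.3, 0],
  [-0.8, 0, -0.3, 0],
  [-0.8, 0, -0.3, 0],
  [-0.8, 0, 0, 0],
])

```text
clock: 15.13
eef_pos: [0.4436, 0.0485, 0.2604]
tool_rot: [0.983, 0.185, 0.004, -0.015]
ft_force: [-0.9, 0.1, 0.3]
grip_width: 0.0599
grasp_force: 0.0
```

apply_moves([
  [-0.9, 0, 0, 0],
  [-0.9, 0, 0, 0],
  [-0.9, 0, 0, 0],
  [-0.5, 0, 0, 0],
  [0, 0, 0, 0],
])

```text
clock: 15.55
eef_pos: [0.3825, 0.0249, 0.2586]
tool_rot: [0.983, 0.184, 0.002, -0.015]
ft_force: [0.1, 0.1, 0.0]
grip_width: 0.06
grasp_force: 0.0
```

Run:
```python
from h import *
th=np.linspace(0,2*np.pi,100)
for n in('side','top'):
    c=grab(n,n+'6'); d=cv2.absdiff(c['image'],load(n+'0')['image']).max(2)
    ctr=(.5148,.0855) if n=='side' else (.5169,.083)
    for dx in (0,):
        P=np.vstack([np.c_[ctr[0]+r*np.cos(th),ctr[1]+r*np.sin(th),0*th+z] for r,z in((.022,.017),(.022,.035),(.017,.085),(.017,.1),(.010,.105))])
        h=cv2.convexHull(proj(c,P).astype(np.float32)); x,y,w,hh=cv2.boundingRect(h); print(n,'expected bbox',x,y,w,hh)
    x0,y0=x-12,y-12; roi=(d[y0:y+hh+12,x0:x+w+12]>14)
    m=np.zeros(d.shape,np.uint8); cv2.fillConvexPoly(m,h.astype(np.int32),1); mm=m[y0:y+hh+12,x0:x+w+12]
    print('\n'.join(''.join('#' if a and b else '+' if b else '.' if a else ' ' for a,b in zip(r,q)) for r,q in zip(roi,mm)))
    # whole-scene change check: turntable area
    q=proj(c,[[.581,-.173,.06]])[0].astype(int); a=d[q[1]-50:q[1]+40,q[0]-60:q[0]+55]; print('changed px on tray',(a>25).sum())
```

```text
side expected bbox 306 276 21 41
                                             
                                             
                                             
                                             
                                             
                                             
                                             
                                             
                                             
                                             
                                             
                                             
                 +++#++++++                  
                ########++++                 
              +##########++++                
              ############++++    .          
             .#############+++               
             ###############++               
            .###############++               
            .###############++               
            .###############+++              
            .###############+++              
            .##############++++              
         
[... 3274 characters left out ...]
#+++               
                    ++###+++++                
                     +++++++                  
                                              
                                              
                                              
                                              
                                              
                                              
                                              
                                              
                                              
                                              
                                              
                                              
changed px on tray 331
```

Run:
```python
from h import *
a=load('top6')['image'];b=load('top0')['image'];c=grab('top','top7')['image']
for nm,X in(('jam',(.659,-.127,.108)),('red',(.665,-.206,.13)),('blue',(.602,-.257,.13)),('mill',(.616,.083,.18))):
    u,v=proj(load('top0'),X)[0].astype(int); s=np.s_[v-14:v+14,u-14:u+14]
    print(nm,(cv2.absdiff(a[s],b[s]).max(2)>25).sum(),cv2.phaseCorrelate(b[s].mean(2),a[s].mean(2)),cv2.phaseCorrelate(a[s].mean(2),c[s].mean(2))[0])
print(bot.job_done(),bot.get_obs()['clock'])
```

```text
jam 0 ((-0.16174306560354168, 0.19786714601694655), 0.9338999984450519) (-0.009499182799540762, -0.021822232416880638)
red 3 ((-0.11276631001335069, -0.1406371971735556), 0.9810993496457772) (0.010817876741556987, -0.013129132607963001)
blue 0 ((-0.0539416539820774, -0.10295198957586926), 0.9331735115883681) (0.02105568210463815, -0.0032352320669666312)
mill 0 ((0.09159031058941736, -0.08139846566219688), 1.018404551496339) (-0.03211052029961081, 0.020941504226227536)
the job is handed in; nothing more can be done
the job is handed in; nothing more can be done
```

The job is handed in at about 16 s: my last images show the salt shaker upright in the near well, about 3 mm off centre, with the jars, turntable and pepper mill unmoved and the gripper clear; no verdict was returned.

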